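# Slide the last notebook onto the pile and square the pile up

## Task

One notebook lies on the closed steel box beside the pile. Slide it off the box onto the top of the two crooked notebooks on the squaring board, without lifting it away or letting it fall, then push all three together until every one is flush against both metal fences and the pile is square and neat. Leave the jar, scissors and tape roll alone.

Things in the scene. Friction and masses are not known exactly. Their poses are not given: they have to be found in the camera images.
- squaring_board: fixed board: plywood base, top at height 20 mm, with aluminium fences 10 mm thick, top at height 60 mm, on its +x (far) and -y (right) edges. Origin on the table under the middle of the squared pile; inner fence faces at x = +71 and y = -104 mm, open base edges at x = -62 and y = +94 mm, so that notebooks overhang the base there and can be pushed over their whole height.
- pile_place (a point): middle of the board's base top, 20 mm above the board's origin, axes as the board's. Sliding the whole pile takes 4 to 12 N, with short peaks to 25 N. A squared notebook has its origin exactly above this point, its own x along the board's -y and its own y (wire edge) along the board's +x, against the far fence.
- steel_box: fixed closed stainless box, flat lid at height 47 mm, 112 mm across (own x, along the board's -y) and 212 mm long (own y; wire grips stick out 14 mm more), off the board's open +y side; origin on the table under its middle. About 80 to 95 mm of free table lies between it and the place of the squared pile.
- notebook_low: black wire-bound notebook, rigid slab 208 x 146 x 12 mm, about 0.17 kg. Origin on its underside, mid-length, 75 mm from the plain long edge and 71 mm from the wire edge. Own x along its length, y towards the wire edge, z up. Lowest of the pile, lying crooked on the board's base (underside at height 20 mm), 5 to 35 mm off the fences.
- notebook_mid: black wire-bound notebook, rigid slab 208 x 146 x 12 mm, about 0.17 kg. Origin on its underside, mid-length, 75 mm from the plain long edge and 71 mm from the wire edge. Own x along its length, y towards the wire edge, z up. Lies crooked on notebook_low (underside at height 32 mm), 5 to 35 mm off the fences.
- notebook_top: black wire-bound notebook, rigid slab 208 x 146 x 12 mm, about 0.17 kg. Origin on its underside, mid-length, 75 mm from the plain long edge and 71 mm from the wire edge. Own x along its length, y towards the wire edge, z up. Lies across the lid of the steel box (underside at height 47 mm), overhanging both sides; slid lengthwise along the board's -y it passes onto the pile (underside then at 44 mm).
- tape_roll: loose roll of tape lying flat, 98 mm across, 25 mm high; bystander; origin at the middle of its underside.
- amber_jar: loose amber jar, 80 mm across, 118 mm high; bystander; origin at the middle of its underside.
- scissors: loose scissors lying flat, 87 x 199 x 9 mm; bystander; origin at the middle of the underside.

How it is judged:
By the outcome, as a careful person would: the job done as asked, in the order asked, and still so for the second after the job is handed in, with the robot touching nothing.
It also fails if it takes over 67 s, if anything falls off the work surface, if the arm or the gripper's body presses on something with over 40 N, if the wrist force passes 120 N, or if a joint passes its speed limit or range.

## Robot

A 6-joint arm with a two-finger parallel gripper is mounted at the origin on a cart in front of the work surface, level with it; the furniture and walls round the work are solid. World frame = base frame: x ahead of the robot, y to its left, z up, the work surface at z = 0. Lengths are in mm, angles in rad, forces in N, time in s.
With the tool pointing down it reaches from about 350 to 975 mm from the base axis. Payload 7.1 kg.
Tool frame: the origin (TCP) lies on the front face of the gripper's body, between the roots of the fingers; the fingertips stand 80 mm ahead of it and the grasp point (between the pads) lies 61 mm ahead of it (env.tips_ahead is the distance from the TCP to the fingertips, in mm); z points along the fingers, y is the direction in which the jaws open and shut (so a half turn about z gives the same grasp; the last joint's range is limited). The gripper opens to 88 mm and grips with 3 to 60 N. Pads are 20 mm wide; open, the fingers measure 115 mm over their backs; the gripper's body (75 mm by 178 mm) begins 61 mm behind the grasp point.
Start: joints at [1.312, 0.423, 1.63, -0, 1.089, -0.019], TCP at [148.412, 607.107, 302.675] pointing down, gripper open.
Joint ranges: [-3, 3], [-0.9, 2.11], [0.09, 2.58], [-1.31, 4.45], [0.11, 2.69], [-2.54, 2.54]. Speed limits (rad/s): [2.39, 2.39, 3.01, 3.14, 3.14, 3.14].

## Interface

Orientations are given as a unit quaternion [x, y, z, w].
In Python, from station import env, set_gripper, viewer, workorder gives the robot as it stands. Calls block until the motion is done:
- env.reach(position, orientation): joint-space move of the TCP to a pose.
- env.move_l(position, rot=None, rate=150, f_stop=None): straight line of the TCP; rot=None keeps the orientation; rate is the mean speed in mm/s. With f_stop (N) it stops when the force on the tool has changed by that much, and returns True; else False.
- env.move_joints(angles): joint-space move.
- set_gripper(opening): finger opening in mm; the grip force is fixed at half the most; returns when the fingers have stopped.
- env.hold(seconds).
- env.ik(position, orientation): joint angles nearest the present ones, or None.
- env.read_state(): the state.
- viewer.camera(name): name is "scene" or "side" or "wrist"; returns the picture (480x640x3 uint8, blue, green, red); there is no depth.
- viewer.camera_params(name): a dict with "fx", "fy", "cx", "cy" (pixels), "pose" (4x4, takes a point from camera to world coordinates); the wrist camera has in their place "tool_from_camera" (4x4, takes a point from camera to tool coordinates, whose origin is the TCP and whose axes are the flange's). Camera axes: x right, y up, looking along -z (the intrinsics and any distortion apply to the point x, -y, -z); pixel columns grow to the right and rows downward; lengths in mm; the calibration is good to about 2 mm. A picture is of the moment at which its call begins: read the wrist's pose just before it. camera_params takes no time and is no camera call.
A pose or a line that the arm cannot do raises env.IKError and nothing moves.
- workorder.sign_off(): hands the job in, once; it reports no verdict.
The state is a dict: "time_s": time; "qpos": joint angles; "dq": joint speeds; "tau": joint torques, N m; "tool_pos": TCP position; "orientation": TCP orientation; "force": force on the tool from outside, world axes, zero at the start; "wrist_torque": the same for the moment, N m; "width": finger opening in mm.
Only numpy, scipy, OpenCV 4.12 (cv2) and the standard library are available. Lean on these libraries where they do the work, as an engineer would, in place of code of your own. Each camera call takes 0.05 s, during which the arm holds its last target. There are 200 camera calls.

## Working session

There is one attempt and no reset: what is moved stays moved. The work goes in short steps, each a Python script; the robot and the scene stay as the last script left them, time stands still between calls to the robot, and variables do not carry over. Pictures are saved under pics/ and viewed, about 8 in all and at most 12, crops included, and the job is handed in when it is done.

```bash
ls; mkdir -p pics
python3 - <<'E'
from station import env, viewer
import cv2, numpy as np
np.set_printoptions(precision=4,suppress=True)
for n in ("scene","side"):
    cv2.imwrite(f"pics/{n}0.png",viewer.camera(n)); p=viewer.camera_params(n); print(n,p)
print(viewer.camera_params("wrist")); print(env.read_state())
E
```

```text
pics
scene {'fx': 571.3077220839199, 'fy': 571.3077220839199, 'cx': 320.13155936463704, 'cy': 241.5031626200453, 'pose': array([[   0.5387,    0.5017,   -0.6768, -573.8718],
       [  -0.8425,    0.3281,   -0.4273, -734.5361],
       [   0.0077,    0.8004,    0.5994, 1096.0586],
       [   0.    ,    0.    ,    0.    ,    1.    ]])}
side {'fx': 490.0498922505788, 'fy': 490.0498922505788, 'cx': 322.45542836940484, 'cy': 237.64918371169898, 'pose': array([[   0.9077,    0.2704,   -0.3208,  218.8355],
       [  -0.4192,    0.5538,   -0.7194, -842.4812],
       [  -0.0168,    0.7875,    0.6161,  764.9065],
       [   0.    ,    0.    ,    0.    ,    1.    ]])}
{'fx': 331.6239651353845, 'fy': 331.6239651353845, 'cx': 321.5244423096403, 'cy': 238.88622303686313, 'tool_from_camera': array([[  0.    ,   0.9682,   0.2501,  69.2552],
       [  1.    ,   0.0004,  -0.0016,  -0.1782],
       [ -0.0016,   0.2501,  -0.9682, -80.3473],
       [  0.    ,   0.    ,   0.    ,   1.    ]])}
{'time_s': 0.1, 'qpos': array([ 1.312 ,  0.4237,  1.6306, -0.    ,  1.0886, -0.019 ]), 'dq': array([ 0.0005, -0.0015, -0.0016,  0.0004,  0.0003,  0.0013]), 'tau': array([ -0.0007, -54.5615, -27.4318,   0.0644,   0.0189,  -0.    ]), 'tool_pos': array([148.3204, 606.7362, 302.0076]), 'orientation': array([ 0.1196,  0.9928, -0.0007, -0.0001]), 'force': array([-0.1513, -0.0776, -0.1722]), 'wrist_torque': array([ 0.0023,  0.0258, -0.0217]), 'width': 88.05689090445023}
```

View pics/scene0.png

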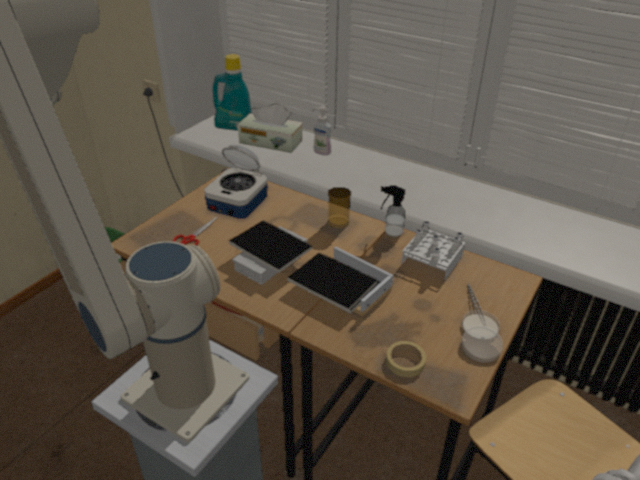

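View pics/side0.png

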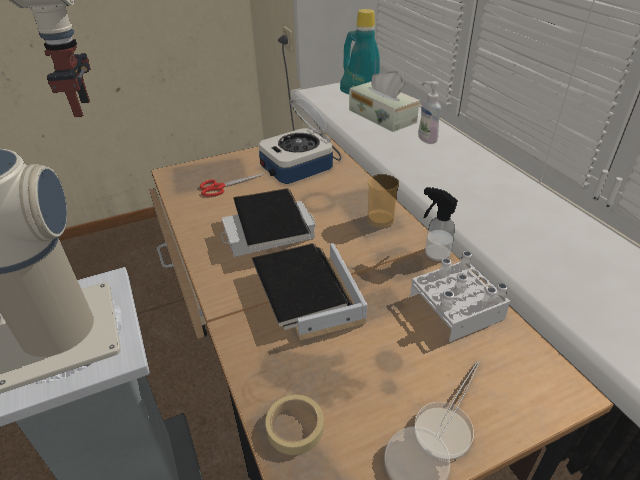

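The side view shows the top notebook on the box at about (235-310, 190-240). The pile is at (252,257)-(351,293), with the fence corner at about (365,303). The jar is at (382,200), scissors at (228,185) and tape at (294,425). I'll take coarse positions from these pixels, then look from above with the wrist camera.

```bash
cat > h.py <<'E'
from station import env, set_gripper, viewer, workorder
import cv2, numpy as np
from scipy.spatial.transform import Rotation as R
np.set_printoptions(precision=1,suppress=True)
def campose(n,st=None):
    p=viewer.camera_params(n)
    if n!="wrist": return p,p["pose"]
    st=st or env.read_state(); T=np.eye(4); T[:3,:3]=R.from_quat(st["orientation"]).as_matrix(); T[:3,3]=st["tool_pos"]
    return p,T@p["tool_from_camera"]
def cast(uv,z,p,P):
    uv=np.atleast_2d(np.asarray(uv,float))
    d=np.c_[(uv[:,0]-p["cx"])/p["fx"],-(uv[:,1]-p["cy"])/p["fy"],-np.ones(len(uv))]@P[:3,:3].T
    return P[:3,3]+d*((z-P[2,3])/d[:,2])[:,None]
def quat(yaw):  # tool down, jaws (tool y) turned so that tool x is at angle yaw
    c,s=np.cos(yaw),np.sin(yaw)
    return R.from_matrix(np.array([[c,s,0],[s,-c,0],[0,0,-1.]])).as_quat()
E
python3 - <<'E'
from h import *
p,P=campose("side")
print("book", cast([(235,195),(299,189),(310,232),(243,243)],59,p,P))
print("pile", cast([(252,257),(316,245),(351,293)],44,p,P))
print("fence top outer corner", cast([(365,302),(331,246),(298,325)],60,p,P))
print("jar,sciss,tape", cast([(380,222),(212,187),(260,178),(294,432)],0,p,P))
print(R.from_quat(env.read_state()["orientation"]).as_matrix())
E
```

```text
book [[455.3 249.6  59. ]
 [618.7 201.7  59. ]
 [569.   14.6  59. ]
 [412.6  44.4  59. ]]
pile [[ 419.7    4.9   44. ]
 [ 569.   -19.4   44. ]
 [ 569.3 -196.7   44. ]]
fence top outer corner [[ 574.9 -245.8   60. ]
 [ 590.5  -56.    60. ]
 [ 430.9 -243.9   60. ]]
jar,sciss,tape [[ 781.4   45.     0. ]
 [ 426.6  412.7    0. ]
 [ 570.4  398.1    0. ]
 [ 351.6 -410.2    0. ]]
[[-1.   0.2 -0. ]
 [ 0.2  1.  -0. ]
 [ 0.  -0.  -1. ]]
```

Run:
```python
from h import *
q=quat(np.pi)
print(env.ik([370,10,330],q))
env.reach([370,10,330],q)
set_gripper(5); env.hold(0.3)
st=env.read_state(); im=viewer.camera("wrist"); cv2.imwrite("pics/w1.png",im)
np.savez("w1.npz",im=im,pos=st["tool_pos"],o=st["orientation"]); print(st["time_s"],st["tool_pos"],st["orientation"])
```

```text
[-0.  -0.   2.1 -0.   1.  -1.6]
3.9917 [370.  10. 330.] [ 0.  1.  0. -0.]
```

View pics/w1.png

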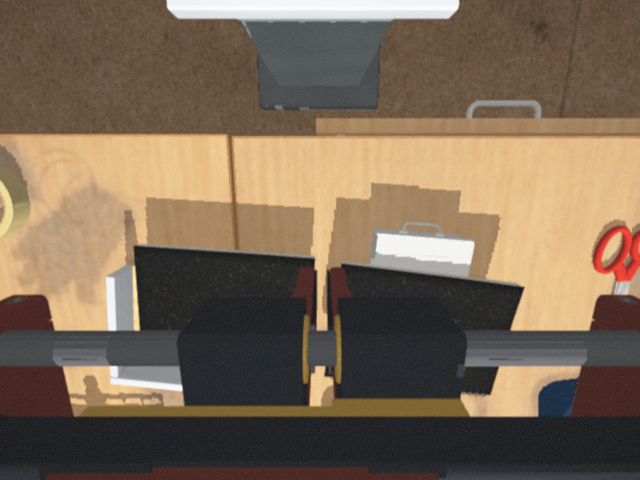

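The camera looks back over the robot side, because image up is tool +x. I'll turn the tool by half a turn.

Run:
```python
from h import *
q=quat(0)
env.reach([400,10,330],q); env.hold(0.3)
st=env.read_state(); im=viewer.camera("wrist"); cv2.imwrite("pics/w2.png",im)
np.savez("w2.npz",im=im,pos=st["tool_pos"],o=st["orientation"]); print(st["time_s"],st["tool_pos"],st["orientation"],st["qpos"])
```

```text
6.9917 [400.  10. 330.] [ 1.  0. -0.  0.] [-0.   0.   2.1 -0.   1.   1.6]
```

View pics/w2.png

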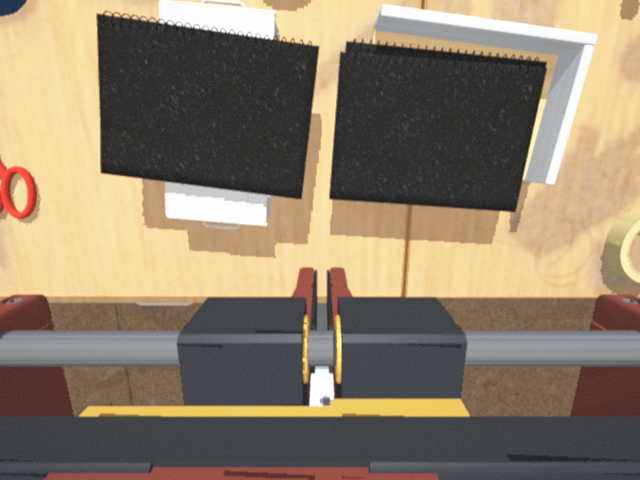

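The view shows the top notebook with corners (98,14), (317,46), (302,198) and (101,172). Mid has (342,53), (545,66), (517,211) and (331,198), with low showing behind it at (348,42). The fence's outer corner is at (595,37). I'll zoom in on the fence and fit the book outlines.

Run:
```python
from h import *
d=np.load("w2.npz"); im=d["im"]; st=dict(orientation=d["o"],tool_pos=d["pos"]); p,P=campose("wrist",st)
m=(im.max(2)<60).astype(np.uint8); m[260:]=0
m=cv2.morphologyEx(m,cv2.MORPH_OPEN,np.ones((9,9)))
for c in cv2.findContours(m,cv2.RETR_EXTERNAL,cv2.CHAIN_APPROX_NONE)[0]:
    if cv2.contourArea(c)<5000: continue
    a=cv2.approxPolyDP(cv2.convexHull(c),8,True)[:,0]; print(a.tolist())
    for z in (59,44): print(z,cast(a,z,p,P)[:,:2].tolist() if 0 else np.round(cast(a,z,p,P)[:,:2],1).tolist())
print("fence", cast([(595,37),(383,6),(555,184)],60,p,P))
cv2.imwrite("pics/c1.png",cv2.resize(im[0:220,325:605],None,fx=2.7,fy=2.7,interpolation=cv2.INTER_CUBIC))
```

```text
[[340, 66], [387, 46], [543, 71], [514, 209], [345, 198], [334, 156]]
59 [[548.3, -7.1], [565.6, -51.6], [543.9, -203.4], [409.2, -194.9], [420.9, -14.2], [464.1, -2.1]]
44 [[551.8, -7.9], [569.8, -54.2], [547.2, -212.5], [406.8, -203.7], [419.0, -15.3], [464.0, -2.7]]
[[98, 17], [316, 47], [300, 196], [102, 171]]
59 [[590.0, 219.5], [564.8, 16.0], [423.0, 33.5], [449.0, 239.1]]
44 [[595.3, 228.4], [569.0, 16.2], [421.2, 34.5], [448.2, 248.8]]
fence [[ 572.9 -246.9   60. ]
 [ 598.5  -46.1   60. ]
 [ 435.8 -233.4   60. ]]
```

View pics/c1.png

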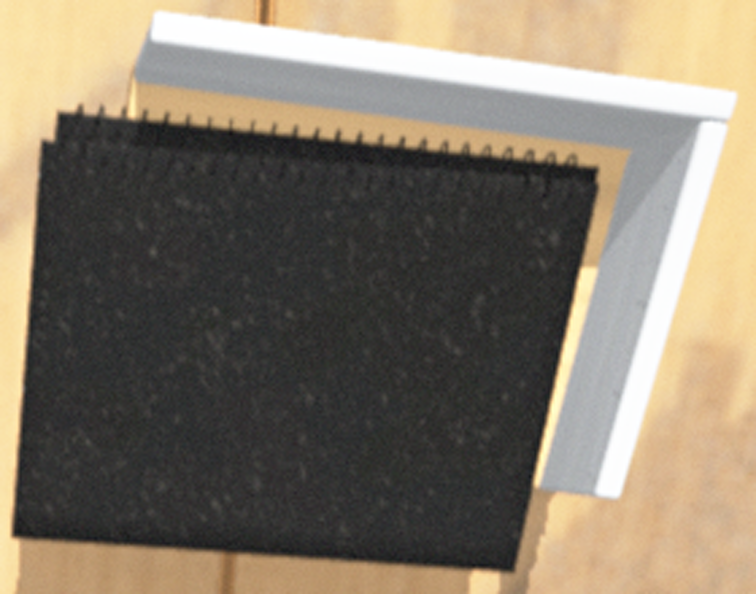

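Run:
```python
from h import *
d=np.load("w2.npz"); st=dict(orientation=d["o"],tool_pos=d["pos"]); p,P=campose("wrist",st)
f=lambda a:(np.array(a)/2.7+[325,0])
c,r,l=cast([f((697,120)),f((598,492)),f((152,40))],60,p,P)[:,:2]
print("corner",c,"right end",r,"far end",l)
ux=(c-r)/np.linalg.norm(c-r); uy=(l-c)/np.linalg.norm(l-c)
a1=np.arctan2(ux[1],ux[0]); a2=np.arctan2(-uy[0],uy[1]); print("yaw",a1,a2, np.linalg.norm(c-r),np.linalg.norm(l-c))
t=float((a1+a2)/2); Rb=np.array([[np.cos(t),-np.sin(t)],[np.sin(t),np.cos(t)]]); o=c-Rb@[71,-104]
print("t",np.round(t,4),"origin",o)
B=lambda X:(X-o)@Rb
foot=cast([f((632,150)),f((541,488))],20,p,P)[:,:2]; print("fence feet (board frame, want 71,-104 / ?, -104)",B(foot))
print("mid corners",B(cast([f((42,142)),f((597,175)),f((515,570)),f((13,535))],44,p,P)[:,:2]))
print("low wire corners",B(cast([f((58,113)),f((595,168))],32,p,P)[:,:2]))
print("top corners",B(cast([(98,15),(317.5,46),(302,198),(100.5,172)],59,p,P)[:,:2]))
print("box lid corners",B(cast([(160,2),(275,12),(268,195),(268,219),(166,212)],47,p,P)[:,:2]))
```

```text
corner [ 566.6 -237. ] right end [ 437.6 -224.1] far end [591.4 -44.8]
yaw -0.09894130443838267 -0.12811094251582164 129.63957617931956 193.7213015137608
t -0.1135 origin [ 507.8 -125.6]
fence feet (board frame, want 71,-104 / ?, -104) [[  72.3 -108.6]
 [ -60.  -108. ]]
mid corners [[  42.5  122.9]
 [  54.8  -83.5]
 [ -93.7  -91.6]
 [-102.9  116.2]]
low wire corners [[ 56.2 118. ]
 [ 60.7 -89. ]]
top corners [[  44.2  352. ]
 [  41.6  145.7]
 [-104.2  146.1]
 [-101.   357.2]]
box lid corners [[  65.4  300.1]
 [  69.5  190.1]
 [-106.8  183.9]
 [-133.4  182. ]
 [-138.4  295. ]]
```

```bash
cat >> h.py <<'E'
t=-0.115; o=np.array([507.8,-125.6]); Rb=np.array([[np.cos(t),-np.sin(t)],[np.sin(t),np.cos(t)]])
W=lambda x,y,ztip:[*(o+Rb@[x,y]),ztip+env.tips_ahead]
qy,qx=quat(t+np.pi/2),quat(t)
def say(*a):
    s=env.read_state(); print(*a,"t=%.1f"%s["time_s"],"board",(s["tool_pos"][:2]-o)@Rb,"ztip %.1f"%(s["tool_pos"][2]-env.tips_ahead),"F",s["force"])
E
python3 - <<'E'
from h import *
print(env.tips_ahead)
env.reach(W(-30,380,150),qy); set_gripper(88); say("above")
print(env.move_l(W(-30,377,51),rate=120,f_stop=12)); say("down")
print(env.move_l(W(-30,250,51),rate=80,f_stop=15)); say("slide1")
print(env.move_l(W(-30,136,51),rate=80,f_stop=15)); say("slide2")
cv2.imwrite("pics/s2.png",viewer.camera("side")[150:400,180:480].repeat(2,0).repeat(2,1))
E
```

```text
80.0
above t=9.5 board [-30. 380.] ztip 150.0 F [-0.7  0.  -0.3]
False
down t=10.5 board [-29.6 377.3] ztip 51.6 F [-0.6  0.8  0.2]
False
slide1 t=12.2 board [-30.  250.2] ztip 51.0 F [ 0.1 -0.6 -0.6]
False
slide2 t=13.8 board [-30.  136.3] ztip 51.0 F [ 0.5 -0.   0.2]
```

View pics/s2.png

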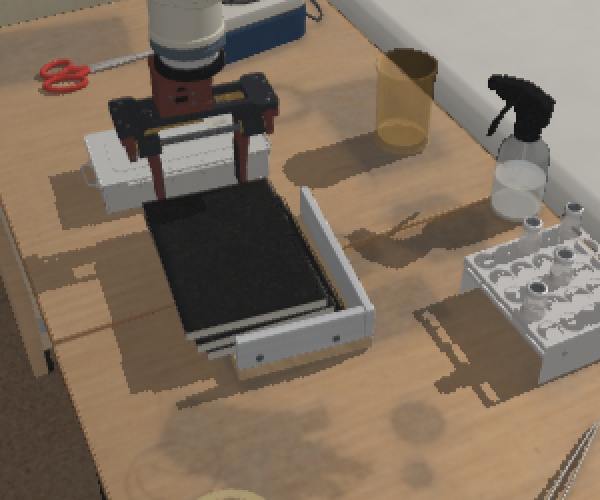

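The top notebook lies on the pile in the side picture, with the fingers behind its end at about (160-240,190). Now I'll square the pile.

Run:
```python
from h import *
env.move_l(W(-28,142,51),rate=60); print(env.move_l(W(-28,142,10),rate=80,f_stop=12)); say("low y")
print(env.move_l(W(-28,111,10),rate=25,f_stop=30)); say("push y")
env.move_l(W(-28,140,10),rate=80); env.move_l(W(-28,140,110),rate=150)
env.reach(W(-130,0,110),qx); print(env.move_l(W(-130,0,10),rate=120,f_stop=12)); say("low x")
print(env.move_l(W(-82,0,10),rate=25,f_stop=30)); say("push x")
env.move_l(W(-120,0,10),rate=80); env.move_l(W(-120,0,110),rate=150); say("up")
st=env.read_state(); im=viewer.camera("wrist"); cv2.imwrite("pics/w3.png",im)
np.savez("w3.npz",im=im,pos=st["tool_pos"],o=st["orientation"])
```

```text
False
low y t=14.7 board [-28.1 142. ] ztip 9.8 F [0.3 0.3 0. ]
True
push y t=15.9 board [-23.9 114. ] ztip 10.7 F [ 2.4  3.8 -1.4]
False
low x t=19.3 board [-129.7    0. ] ztip 10.3 F [-0.1  0.2  0.4]
False
push x t=21.4 board [-84.3   0.3] ztip 9.7 F [-9.2  0.3  6.6]
up t=22.8 board [-120.1    0.1] ztip 109.6 F [-0.5  0.   0.1]
```

View pics/w3.png

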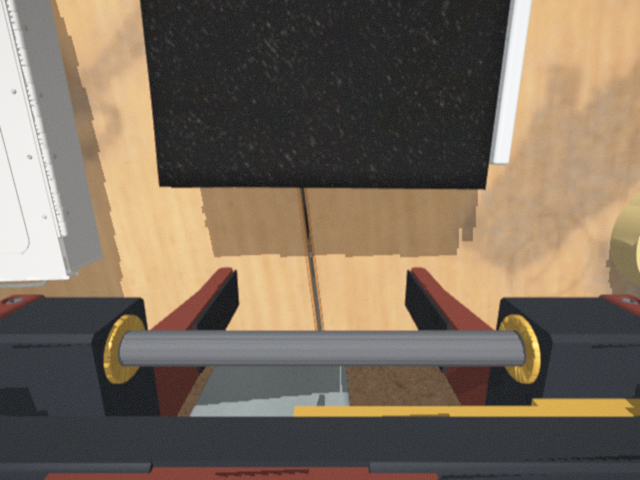

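The wrist view shows the top notebook square in the picture, at (145-510, 0-187), with the right fence at (500,162). I'll do a second round of pushes, driving further until the force rises.

Run:
```python
from h import *
def push(a,b,lab):
    lo,hi=(a,b); env.move_l(lo,rate=80)
    import numpy as np
    r=env.move_l(hi,rate=15,f_stop=28); say(lab,r)
env.move_l(W(-120,0,10),rate=150)
push(W(-95,0,10),W(-75,0,10),"x")
env.move_l(W(-115,0,10),rate=80); env.move_l(W(-115,0,110),rate=150)
env.reach(W(-2,140,110),qy); env.move_l(W(-2,140,10),rate=120,f_stop=12)
push(W(-2,124,10),W(-2,105,10),"y")
env.move_l(W(-2,140,10),rate=80); env.move_l(W(-2,140,110),rate=150)
env.reach(W(-120,0,110),qx); env.move_l(W(-120,0,10),rate=120,f_stop=12)
push(W(-95,0,10),W(-75,0,10),"x")
env.move_l(W(-115,0,10),rate=80); env.move_l(W(-115,0,230),rate=150); env.reach(W(-120,-30,250),qx); env.hold(.2); say("up")
st=env.read_state(); im=viewer.camera("wrist"); cv2.imwrite("pics/w4.png",cv2.resize(im[0:260,200:560],None,fx=2.2,fy=2.2))
np.savez("w4.npz",im=im,pos=st["tool_pos"],o=st["orientation"])
cv2.imwrite("pics/s4.png",cv2.resize(viewer.camera("side")[220:350,230:400],None,fx=4,fy=4,interpolation=cv2.INTER_CUBIC))
```

```text
x False t=25.6 board [-82.3   0.8] ztip 9.1 F [-19.7  -0.4  16.5]
y True t=30.5 board [ -1.9 112. ] ztip 9.9 F [0.4 3.7 3.2]
x False t=35.9 board [-82.1   0.5] ztip 9.2 F [-20.9  -2.8  15.7]
up t=38.6 board [-120.4  -29.5] ztip 249.2 F [-0.8 -0.8 -0.1]
```

View pics/w4.png

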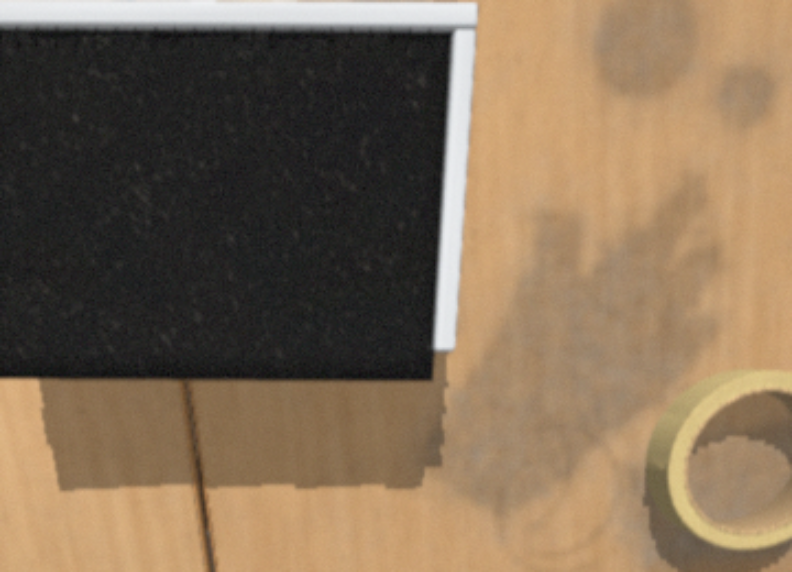

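View pics/s4.png

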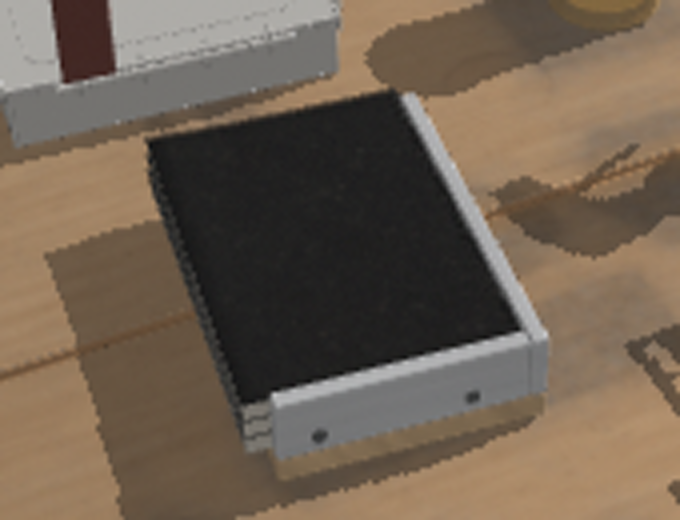

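Top looks flush against both fences in both pictures: the black edge meets the fence at crop x≈450 and y≈28, and the page stack is vertical at (245,405-450). The two -y stops differed by 2 mm, though, so the first may have been a friction peak. I'll do one more firm push each way and compare end positions.

Run:
```python
from h import *
def push(lo,hi,lab,f):
    env.move_l(lo,rate=80); r=env.move_l(hi,rate=12,f_stop=f); say(lab,r)
env.reach(W(-2,140,110),qy); env.move_l(W(-2,140,10),rate=120,f_stop=12)
push(W(-2,120,10),W(-2,104,10),"y",36)
env.move_l(W(-2,140,10),rate=80); env.move_l(W(-2,140,110),rate=150)
env.reach(W(-120,0,110),qx); env.move_l(W(-120,0,10),rate=120,f_stop=12)
push(W(-92,0,10),W(-73,0,10),"x",32)
env.move_l(W(-115,0,10),rate=80); env.move_l(W(-115,0,230),rate=150); say("up")
im=viewer.camera("side")
p,P=campose("side")
def proj(x,y,z):
    w=np.array([*(o+Rb@[x,y]),z,1]); c=np.linalg.inv(P)@w; return [p["cx"]-p["fx"]*c[0]/c[2],p["cy"]+p["fy"]*c[1]/c[2]]
x0,y0=230,290
for c in [(-75,-104),(-75,104)]: print(c,[((np.array(proj(*c,z))-[x0,y0])) for z in (56,44,32,20)])
print("full",[proj(-75,104,z) for z in (56,20)],[proj(-75,-104,z) for z in (56,20)])
a=cv2.resize(im[305:345,270:320],None,fx=8,fy=8,interpolation=cv2.INTER_NEAREST)
b=cv2.resize(im[245:285,255:305],None,fx=8,fy=8,interpolation=cv2.INTER_NEAREST)
cv2.imwrite("pics/s5.png",np.vstack([np.hstack([a]),np.hstack([b])])[:600])
cv2.imwrite("pics/s5.png",np.hstack([a[:,:395],b[:,:395]]))
```

```text
y True t=42.1 board [ -1.8 111.9] ztip 10.0 F [-0.5  4.   2.4]
x True t=47.4 board [-82.4   0.7] ztip 8.8 F [-0.4  0.9  0.3]
up t=49.6 board [-115.4    0.1] ztip 229.3 F [ 0.  -0.5 -0.8]
(-75, -104) [array([58.9, 29.7]), array([59.2, 33.9]), array([59.6, 38.1]), array([59.9, 42.1])]
(-75, 104) [array([ 34.8, -35.5]), array([ 35.3, -31.4]), array([ 35.8, -27.4]), array([ 36.2, -23.5])]
full [[np.float64(264.8145488676377), np.float64(254.52637609399795)], [np.float64(266.21122509091634), np.float64(266.5137176600161)]] [[np.float64(288.858925519453), np.float64(319.70837319053385)], [np.float64(289.93140638479605), np.float64(332.13635889696997)]]
```

View pics/s5.png

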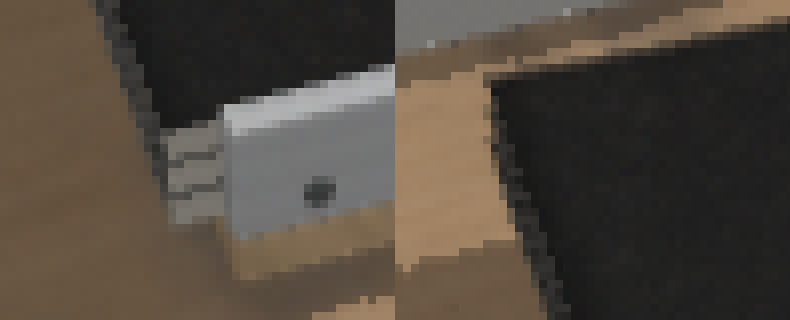

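```bash
python3 -c "
from h import *
workorder.sign_off(); say('done')"
```

```text
the job is handed in; nothing more can be done
the job is handed in; nothing more can be done
```

I slid the top notebook off the steel box onto the pile with the two open fingers behind its end, without lifting it. I then pushed all three notebooks over their full height against both fences, alternating between the two directions: three pushes in -y and four in +x. I handed the job in with the gripper raised about 230 mm and touching nothing; the last time reading before sign-off was 49.6 s.

**Push end positions:** these repeated on the last rounds, at y = 112.0 and then 111.9 mm, and at x = -82.3, -82.1 and -82.4 mm. That suggests the pile was against the fences. The very first -y push had stopped about 2 mm short, probably on a friction peak, so I repeated it.

**Pictures:** the top notebook is flush at both fences. At the open right-hand corner the three page stacks lean 1.2 px over the pile's height, against about 1.1 px expected for a square pile.

**Disagreements and gaps:**
- My measured board position differs from the push end positions by about 2 to 3 mm in both directions. The fence feet also measured about 4 mm off in y. I put this down to calibration and finger or arm flex.
- The lower two notebooks' contact with the fences is hidden from view. It is inferred from the page stack at the open corner and from the push end positions.
- I never touched the jar, scissors or tape roll, but I did not re-measure their positions at the end.

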